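# Put the tube block away in the accessory drawer and lock it

### The arm

A 7-joint arm with a two-finger parallel gripper is mounted at the origin on the work surface. World frame = base frame: x ahead of the robot, y to its left, z up, the work surface at z = 0. Lengths are in m, angles in rad, forces in N, time in s.
With the tool pointing down it reaches from about 0.4 to 0.85 m from the base axis. Payload 4.4 kg.
Tool frame: the origin (TCP) lies midway between the tips of the shut fingers; the grasp point (between the pads) lies 19 mm behind it (r.grip_point_offset is the distance from the TCP to the grasp point, in m); z points along the fingers, y is the direction in which the jaws open and shut (so a half turn about z gives the same grasp; the last joint's range is limited). The gripper opens to 94 mm and grips with 3 to 60 N. Pads are 16 mm wide; open, the fingers measure 119 mm over their backs; the gripper's body (75 mm by 177 mm) begins 78 mm behind the grasp point.
Start: joints at [1.252, 0.628, 0.038, 1.517, -0.027, 0.996, -0.02], TCP at [0.163, -0.629, 0.205] pointing down, gripper open.
Joint ranges: [-3.06, 3.06], [-0.37, 2.12], [-1.25, 1.32], [0.18, 2.47], [-1.1, 4.24], [0.23, 1.98], [-2.94, 2.94]. Speed limits (rad/s): [2.57, 2.57, 3.14, 3.14, 3.14, 3.14, 3.14].

### API

Orientations are given as a unit quaternion [x, y, z, w].
In Python, from bench import r gives the robot as it stands.
- The arm moves only by the shell command python3 -m handwheel 'ROWS' [OPENING]. ROWS is JSON, a list that holds one entry, the list of rows, each a list of 4 numbers: the shift along the tool's x, y, z in units of 50 mm (1.0 is 50 mm), then the turn about the tool's z in units of 6 degrees (1.0 is 6 degrees). In form: [[[x, y, z, yaw], ...]]. A call has exactly 5 rows; each row shifts and turns the commanded pose from where the row before left it, along the tool's axes as they then stand; what a row does not reach is not made up. A row lasts 1/10 s, in which the tool goes at most 50 mm and 8.59 degrees, less where a joint would pass 70% of its speed; a pose out of reach is approached as far as the arm can. A call is refused whole if a number of a shift passes 1 or a number of a turn 1, either way. A call with a gripper value outside its range is refused whole. OPENING is the closure in counts, from 0 (fully open) to 255 (shut), set as the call begins (- or left out, the last holds). The fingers move at their own pace and stop on an object; the grip force is fixed at half the most. Time passes only in rows, so rows that do not move let the fingers close, or fill a call up. It gives the time, the measured TCP pose, the force and the opening at its end, in the units of the state.
- r.read_state(): the state, without advancing time (a new reading comes with each control period).
- r.grab_frame(name): name is "side" or "top"; returns the picture (384x512x3 uint8, red, green, blue); there is no depth.
- r.camera_params(name): a dict with "fx", "fy", "cx", "cy" (pixels), "rvec" (rotation vector, rad) and "tvec" (3), from world to camera coordinates, as OpenCV has them. Camera axes: x right, y down, z forward; pixel columns grow to the right and rows downward; lengths in m; the calibration is good to about 2 mm. A picture is of the moment at which its call begins. camera_params takes no time and is no camera call.
- r.close_job(): hands the job in, once; it reports no verdict.
The state is a dict: "time": time; "joint_pos": joint angles; "joint_vel": joint speeds; "joint_efforts": joint torques, N m; "position": TCP position; "eef_rot": TCP orientation; "wrist_force": force on the tool from outside, world axes, zero at the start; "torque": the same for the moment, N m; "finger_gap": finger opening in m.
Only numpy, scipy, OpenCV 4.12 (cv2) and the standard library are available. Lean on these libraries where they do the work, as an engineer would, in place of code of your own. Each camera call takes 0.05 s, during which the arm holds its last target. There are 200 camera calls.

### The job

Put the long, narrow aluminium tube block away in the free bay of the open drawer, lying flat on the rubber liner with its holes up, and slide the drawer fully shut. Then lock the drawer by pushing the lock pin, from either side, through the three eyelets on top of the cabinet until its handle comes up against the outer eyelet plate. Set the block down without dropping it, do not slam the drawer, and leave everything else where it is.

Things in the scene. Friction and masses are not known exactly. Their poses are not given: they have to be found in the camera images.
- block_center (a point): centre (half-way up) of the loose tube block: solid aluminium bar 120 long (its x) x 46 wide (y) x 52 mm high, z up, 2 rows of 6 small dark holes on top, 0.3 to 0.6 kg. Stands on the bench mat as one of three things in a row (the others: square_block, tip_box), in varying order.
- cabinet: low blue-grey steel cabinet with one drawer, 252 wide (y) x 230 deep (x) x 90 mm high, fixed. Origin: on the bench under the middle of the closed drawer's front face; x points into the cabinet (the way the drawer closes), z up. Roof from x=15 to 230, top z=90, underside z=80. Stands on the left or right half of the bench, yaw varies.
- drawer (a joint): how far the drawer is out, m: 0 shut (end stop), 0.17 fully out; starts 0.14 to 0.16. Opens along the cabinet's -x. Moving it takes about 2 N plus 6 N per m/s; it stays where left.
- drawer_floor (a point): centre of the drawer's floor (top face, 18 mm above the bench), moves with it; axes as the cabinet's. Inside 180 long (x), walls 55 high; front panel 15 thick, up to 69 above the floor. A 6 mm divider along x at y=0 makes two bays 104 mm wide, centres y=-55, +55. This point is 105 mm behind the drawer's front face; only what is out from under the roof (cabinet x below 15) can be loaded from above.
- drawer_pull (a point): middle of the front face of the drawer's aluminium pull strip, 130 wide (y) x 12 high, 14 mm proud of the drawer front, 68 mm above the bench; push here towards the cabinet's +x to shut.
- drawer_eyelet (a point): centre of the 18 x 18 mm square hole, along y, in the drawer's own eyelet plate: steel, 5 mm thick in y, 32 long in x, top 123 mm above the bench (hole 108); it stands on the drawer front and reaches 35 mm back over the divider. Moves with the drawer; with the drawer shut it is at x=34, y=0 of the cabinet, in line with the two fixed ones.
- eyelet_a (a point): centre of the same hole in the fixed eyelet plate at y=+30 mm of the cabinet (x=34, z=108); plate 5 mm thick in y, x 18 to 50, from the roof up to z=123.
- eyelet_b (a point): the same for the fixed plate at y=-30 mm of the cabinet.
- liner_center (a point): centre of the rubber liner lying loose on the floor of the free bay: 140 (x) x 96 (y) x 4 mm thick. The free bay may be either one.
- kit_case: grey plastic case 140 x 80 x 44 mm that fills the other bay; origin under its middle. Leave it there.
- pin_handle (a point): centre of the black handle of the loose lock pin: 60 long (x) x 20 wide (y) x 30 mm high (z). The steel rod, 12 mm thick, leaves the middle of its end face, 30 mm from here, and runs 120 mm along the pin's x to a conical tip. About 0.15 kg, mostly handle. Starts with the handle flat on the mat and the rod level, between the robot and the row of blocks.
- pin_mid (a point): middle of the pin's steel rod, 60 mm from the handle's end face, on the rod's axis; x along the rod to the tip.
- pin_tip (a point): tip of the pin's steel rod.
- bench_mat: thin grey mat fixed on the bench, 400 x 400 x 2 mm; origin at the middle of its top. In the half of the bench without the cabinet.
- square_block: bystander: square aluminium block 75 x 75 x 52 mm with four large dark holes; origin under its middle.
- tip_box: bystander: grey and white plastic box 110 (x) x 70 (y) x 60 mm; origin under its middle.
- bottle_a: bystander: clear glass bottle, 72 mm across, 110 mm tall, on the far part of the mat; origin under its middle.
- bottle_b: bystander: amber glass bottle, 60 mm across, 100 mm tall, on the far part of the mat; origin under its middle.
- jar: bystander: glass jar 52 mm across, 60 mm tall on the rear of the cabinet's roof; origin under its middle.
- dishes: bystander: white stack 60 mm across, 45 mm tall on the rear of the cabinet's roof; origin under its middle.
Not all that is in view belongs to the job. What is shaped like the part that bears pin_handle but blue or green is not meant. What is shaped like the part that bears block_center but pink is not meant.

How it is judged:
By the outcome, as a careful person would: the job done as asked, in the order asked, and still so for the second after the job is handed in, with the robot touching nothing.
It also fails if it takes over 72 s, if anything falls off the work surface, if the arm or the gripper's body presses on something with over 40 N, if the wrist force passes 120 N, or if a joint passes its speed limit or range.

## Working session

There is one attempt and no reset: what is moved stays moved. The work goes in short steps, Python scripts to look and compute and a shell command to move; the robot and the scene stay as the last step left them, time stands still between calls to the robot, and variables do not carry over. Pictures are saved under pics/ and viewed, about 8 in all and at most 12, crops included, and the job is handed in when it is done.

```bash
ls; mkdir -p pics; python3 - <<'E'
from bench import r
import cv2, numpy as np
for n in ("side","top"):
    im=r.grab_frame(n); cv2.imwrite(f"pics/{n}0.png",cv2.resize(im[:,:,::-1],(800,600),interpolation=cv2.INTER_CUBIC))
    p=r.camera_params(n); R=cv2.Rodrigues(np.array(p['rvec']))[0]; print(n,p['fx'],p['cx'],p['cy'],"C",-R.T@np.array(p['tvec']),"fwd",R[2])
print({k:np.round(v,3) for k,v in r.read_state().items()}, r.grip_point_offset)
E
```

```text
pics
side 365.8352645432887 250.7587820640244 191.00696163657403 C [-0.03032763  0.69031492  0.65199419] fwd [ 0.4721306  -0.72140675 -0.50662116]
top 356.5097529368576 254.5077479975571 196.94849668403154 C [ 0.43830073 -0.09622894  1.16378359] fwd [ 0.06681825 -0.00603868 -0.99774689]
{'time': np.float64(0.1), 'joint_pos': array([ 1.252,  0.629,  0.038,  1.518, -0.027,  0.996, -0.02 ]), 'joint_vel': array([-0.001, -0.002, -0.001, -0.002,  0.   ,  0.001, -0.002]), 'joint_efforts': array([ 2.0000e-03, -5.5079e+01,  1.1470e+00, -1.8711e+01, -5.2000e-02,
        1.9000e-02,  0.0000e+00]), 'position': array([ 0.162, -0.629,  0.205]), 'eef_rot': array([ 0.992,  0.126, -0.   , -0.001]), 'wrist_force': array([-0.826, -0.103,  0.361]), 'torque': array([-0.055,  0.017,  0.008]), 'finger_gap': np.float64(0.094)} 0.0188
```

View pics/top0.png

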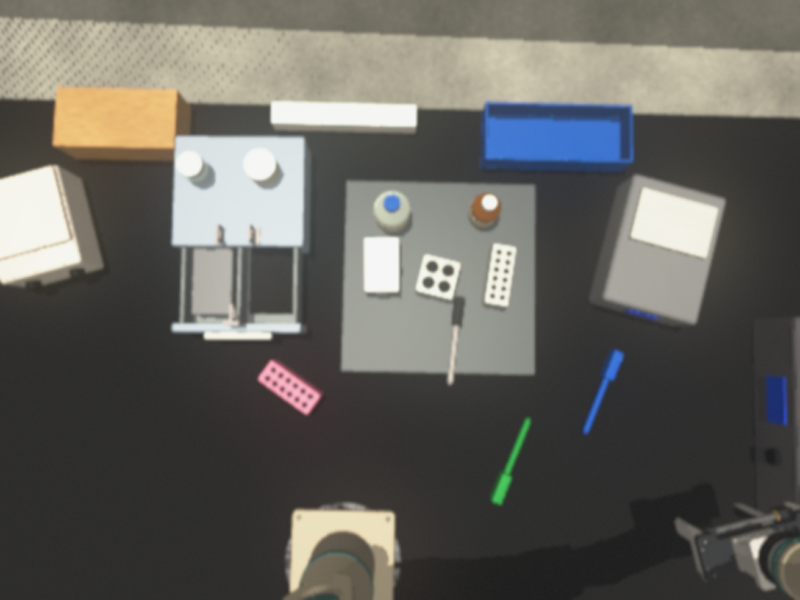

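View pics/side0.png

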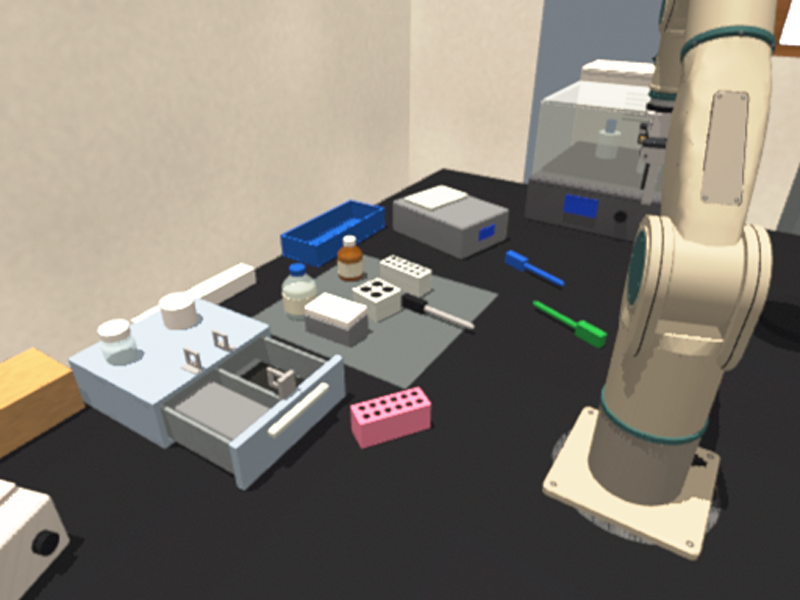

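Top view: the cabinet is at left, opening towards the robot. The +y bay holds the grey case, so the −y bay (image right) looks free. The block is at about (500,275), the pin handle at (458,310) and its tip at (450,382). I'll zoom in to measure.

```bash
cat > h.py <<'E'
from bench import r
import cv2, numpy as np
def cam(n):
    p=r.camera_params(n); R=cv2.Rodrigues(np.array(p['rvec']))[0]; t=np.array(p['tvec']).ravel()
    return np.array([[p['fx'],0,p['cx']],[0,p['fy'],p['cy']],[0,0,1]]),R,t
def px2w(n,uv,z):
    K,R,t=cam(n); C=-R.T@t
    uv=np.atleast_2d(uv).astype(float); d=(R.T@np.linalg.inv(K)@np.c_[uv,np.ones(len(uv))].T).T
    return C+d*((z-C[2])/d[:,2])[:,None]
def proj(n,P):
    K,R,t=cam(n); return cv2.projectPoints(np.atleast_2d(P).astype(float),cv2.Rodrigues(R)[0],t,K,None)[0][:,0]
def crop(im,x0,y0,w,h,s):
    return cv2.resize(im[y0:y0+h,x0:x0+w,::-1],None,fx=s,fy=s,interpolation=cv2.INTER_CUBIC)
E
python3 - <<'E'
from h import *
im=r.grab_frame("top")
a=crop(im,105,80,100,140,4); b=crop(im,265,145,90,110,4)
s=r.grab_frame("side"); 
c=np.zeros((600,800,3),np.uint8); c[:560,:400]=a; c[:440,400:760]=b
for k in range(0,100,10): cv2.line(c,(k*4,560),(k*4,570),(255,255,255),1)
cv2.imwrite("pics/z1.png",c)
g=im.astype(int)
m=(g.min(2)>175).astype(np.uint8); m[:, :300]=0; m[:150]=0; m[205:]=0; m[:,340:]=0
m=cv2.morphologyEx(m,cv2.MORPH_CLOSE,np.ones((5,5)))
n,l,st,ce=cv2.connectedComponentsWithStats(m)
for i in range(1,n):
    if st[i,4]>60: 
        pts=np.argwhere(l==i)[:,::-1]; rc=cv2.minAreaRect(pts.astype(np.float32)); print(st[i],rc); print(px2w("top",cv2.boxPoints(rc),.054)[:,:2], px2w("top",[rc[0]],.054))
m=((g.max(2)<60)).astype(np.uint8); m[:185]=0;m[212:]=0;m[:,:283]=0;m[:,300:]=0
pts=np.argwhere(m>0)[:,::-1]; rc=cv2.minAreaRect(pts.astype(np.float32)); print("handle",len(pts),rc,px2w("top",[rc[0]],.03))
E
```

```text
[310 156  20  40 598] ((319.9241943359375, 175.33865356445312), (15.5757474899292, 38.568519592285156), 8.53076457977295)
[[ 0.52794155 -0.27412038]
 [ 0.64878322 -0.29081469]
 [ 0.64253997 -0.33943417]
 [ 0.52175697 -0.32238764]] [[ 0.5850345  -0.30665972  0.054     ]]
handle 0 ((0.0, 0.0), (0.0, 0.0), 0.0) [[1.14542368 0.74827363 0.03      ]]
```

View pics/z1.png

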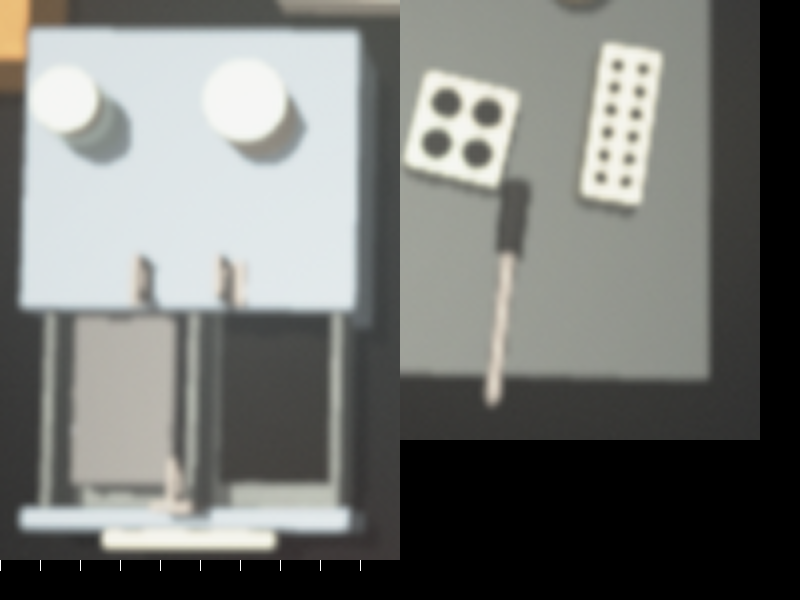

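Zoomed: the free bay has a dark liner (crop x 218–330, lower edge y≈483). The handle is centred near (512,218) and the rod tip at (492,403). Roof corners are clear. Next I convert these to world positions.

```bash
python3 - <<'E'
from h import *
o=lambda P:np.array(P)/4.+[105,80]-0.375
q=lambda P:(np.array(P)-[400,0])/4.+[265,145]-0.375
roof=px2w("top",o([(27,30),(360,30),(356,308),(20,307)]),.09)[:,:2]
mod=np.array([(.23,.126),(.23,-.126),(.015,-.126),(.015,.126)])
a=mod-mod.mean(0); b=roof-roof.mean(0)
th=np.arctan2((a[:,0]*b[:,1]-a[:,1]*b[:,0]).sum(),(a*b).sum()); R=np.array([[np.cos(th),-np.sin(th)],[np.sin(th),np.cos(th)]])
O=roof.mean(0)-R@mod.mean(0); print("roof",roof.round(3).tolist(),"yaw",np.degrees(th),"O",O, "res",(roof-O-mod@R.T).round(4).tolist())
C=lambda P:(P[:,:2]-O)@R
print("panel front top edge cab",C(px2w("top",o([(20,530),(350,530)]),.087)).round(4).tolist(),"rear",C(px2w("top",o([(20,507),(350,507)]),.087)).round(4).tolist())
print("pull front",C(px2w("top",o([(103,549),(275,549)]),.074)).round(4).tolist())
print("liner",C(px2w("top",o([(220,483),(330,483)]),.022)).round(4).tolist())
print("divider top",C(px2w("top",o([(193,320),(205,500)]),.073)).round(4).tolist(),"wall R",C(px2w("top",o([(336,400)]),.073)).round(4).tolist())
print("eyelets",C(px2w("top",o([(137,257),(223,257),(172,460)]),.123)).round(4).tolist())
print("handle",px2w("top",q([(503,178),(530,181),(520,259),(497,256),(512.5,218)]),.030).round(4).tolist(),"rod",px2w("top",q([(508,257),(492,403)]),.018).round(4).tolist())
for nm,P in dict(block=(.585,-.307),).items(): print(nm)
E
```

```text
roof [[0.839, 0.344], [0.845, 0.089], [0.629, 0.085], [0.624, 0.339]] yaw 1.2350274152377523 O [0.61163904 0.2116113 ] res [[-0.0001, 0.0017], [0.0006, -0.0018], [-0.0004, -0.0012], [-0.0, 0.0013]]
panel front top edge cab [[-0.1539, 0.1239], [-0.1539, -0.124]] rear [[-0.1366, 0.1244], [-0.1365, -0.1238]]
pull front [[-0.168, 0.0657], [-0.168, -0.065]]
liner [[-0.1147, -0.0088], [-0.1147, -0.0967]]
divider top [[0.0081, 0.001], [-0.1306, -0.0108]] wall R [[-0.0538, -0.1098]]
eyelets [[0.0463, 0.029], [0.0464, -0.0342], [-0.1037, 0.0003]]
handle [[0.5418, -0.2171, 0.03], [0.5398, -0.2387, 0.03], [0.4774, -0.2316, 0.03], [0.4794, -0.2132, 0.03], [0.5099, -0.2252, 0.03]] rod [[0.4792, -0.2233, 0.018], [0.3623, -0.2122, 0.018]]
block
```

Cabinet origin is about (0.612, 0.212), yaw 1.2°, with the drawer out 0.154. The block is at (0.585, −0.307), axis −7.9°. Placing target is (0.560, 0.1555). Turning the tool to 172°, then going over the block.

```bash
for i in 1 2 3 4 5; do python3 -m handwheel '[[[0,0,0,-1],[0,0,0,-1],[0,0,0,-1],[0,0,0,-1],[0,0,0,-1]]]' >/dev/null; done
python3 -m handwheel '[[[0,0,0,-1],[0,0,0,-0.2],[-0.2,0.2,0,0],[-0.6,0.6,0,0],[-0.6,0.6,0,0]]]'
python3 -m handwheel '[[[-0.6,0.6,0,0],[-0.6,0.6,0,0],[-0.6,0.6,0,0],[-0.6,0.6,0,0],[-0.6,0.6,0,0]]]'
python3 -m handwheel '[[[-0.6,0.6,0,0],[-0.6,0.6,0,0],[-0.6,0.6,0,0],[-0.6,0.6,0,0],[-0.6,0.6,0,0]]]'
python3 -m handwheel '[[[-0.1,0.2,0,0],[0,0,0,0],[0,0,0,0],[0,0,0,0],[0,0,0,0]]]'
```

```text
time: 3.2
position: [0.2429, -0.5691, 0.2053]
eef_rot: [0.075, 0.997, 0.0, 0.0]
wrist_force: [0.8, 0.0, 0.7]
finger_gap: 0.0941
time: 3.7
position: [0.414, -0.4411, 0.2057]
eef_rot: [0.073, 0.997, 0.0, 0.0]
wrist_force: [0.6, -0.2, -0.1]
finger_gap: 0.0939
time: 4.2
position: [0.5837, -0.3142, 0.2057]
eef_rot: [0.073, 0.997, 0.0, 0.0]
wrist_force: [-0.0, -0.7, 0.7]
finger_gap: 0.0942
time: 4.7
position: [0.5873, -0.3096, 0.2055]
eef_rot: [0.074, 0.997, -0.0, -0.0]
wrist_force: [0.2, 0.3, 0.1]
finger_gap: 0.0943
```

```bash

python3 -m handwheel '[[[0.05,0.05,0.6,0],[0,0,0.7,0],[0,0,0.7,0],[0,0,0.6,0],[0,0,0.5,0]]]' 0
python3 -m handwheel '[[[0,0,0.3,0],[0,0,0.2,0],[0,0,0.13,0],[0,0,0,0],[0,0,0,0]]]'
python3 -m handwheel '[[[0,0,0,0],[0,0,0,0],[0,0,0,0],[0,0,0,0],[0,0,0,0]]]' 255
python3 -m handwheel '[[[0,0,0,0],[0,0,0,0],[0,0,0,0],[0,0,0,0],[0,0,0,0]]]'
```

```text
time: 5.2
position: [0.5849, -0.306, 0.0487]
eef_rot: [0.074, 0.997, 0.0, -0.001]
wrist_force: [0.4, -0.6, -0.4]
finger_gap: 0.094
time: 5.7
position: [0.5872, -0.305, 0.02]
eef_rot: [0.073, 0.997, -0.0, 0.001]
wrist_force: [1.1, 0.4, -0.3]
finger_gap: 0.094
time: 6.2
position: [0.5866, -0.3048, 0.0191]
eef_rot: [0.073, 0.997, -0.0, 0.0]
wrist_force: [-0.4, -0.2, 0.4]
finger_gap: 0.0572
time: 6.7
position: [0.5865, -0.3048, 0.019]
eef_rot: [0.073, 0.997, -0.0, 0.0]
wrist_force: [-0.3, -0.4, 0.3]
finger_gap: 0.0458
```

```bash

python3 -m handwheel '[[[0,0,-0.3,0],[0,0,-0.6,0],[0,0,-0.7,0],[0,0,-0.7,0],[0,0,-0.5,0]]]'
python3 -m handwheel '[[[0.06,0.3,0,0],[0.1,0.5,0,0],[0.14,0.7,0,0],[0.14,0.7,0,0],[0.14,0.7,0,0]]]'
python3 -m handwheel '[[[0.14,0.7,0,0],[0.14,0.7,0,0],[0.14,0.7,0,0],[0.14,0.7,0,0],[0.14,0.7,0,0]]]'
python3 -m handwheel '[[[0.14,0.7,0,0],[0.14,0.7,0,0],[0.14,0.7,0,0],[0.14,0.4,0,0],[0.06,0.13,0,0]]]'
python3 -m handwheel '[[[0,0,0,-0.8],[0,0,0,-0.8],[0,0,0,0],[0,0,0,0],[0,0,0,0]]]'
python3 - <<'E'
from h import *
c=crop(r.grab_frame("side"),40,170,200,150,4); cv2.imwrite("pics/s2.png",c); print(r.read_state()['joint_pos'])
E
```

```text
time: 7.2
position: [0.5871, -0.3046, 0.1621]
eef_rot: [0.072, 0.997, -0.0, 0.001]
wrist_force: [-0.2, -0.4, -3.8]
finger_gap: 0.0457
time: 7.7
position: [0.5769, -0.1542, 0.1575]
eef_rot: [0.072, 0.997, 0.001, -0.001]
wrist_force: [0.8, 0.6, -3.1]
finger_gap: 0.0457
time: 8.2
position: [0.5672, 0.0235, 0.1577]
eef_rot: [0.072, 0.997, 0.0, -0.002]
wrist_force: [0.6, -0.1, -3.6]
finger_gap: 0.0455
time: 8.7
position: [0.555, 0.1599, 0.158]
eef_rot: [0.07, 0.998, 0.001, -0.001]
wrist_force: [-0.2, 0.6, -2.7]
finger_gap: 0.0457
time: 9.2
position: [0.5575, 0.1551, 0.1587]
eef_rot: [-0.01, 1.0, -0.0, -0.0]
wrist_force: [-0.4, -0.2, -3.2]
finger_gap: 0.0455
[ 0.0996339   0.66214529 -0.67452198  1.75798323  0.51064178  0.90430659
  0.79500284]
```

View pics/s2.png

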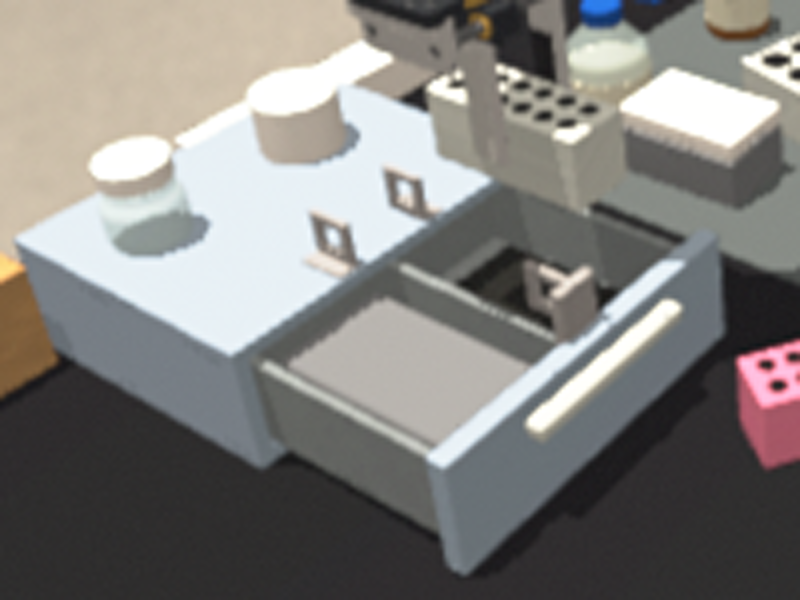

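Side view shows the block level over the free bay at about (525,130), with the dark liner clear below. Descending.

```bash

python3 -m handwheel '[[[-0.07,0,0.3,0],[0,0,0.5,0],[0,0,0.5,0],[0,0,0.4,0],[0,0,0.3,0]]]'
python3 -m handwheel '[[[0,0,0.2,0],[0,0,0.06,0],[0,0,0.04,0],[0,0,0,0],[0,0,0,0]]]'
python3 -m handwheel '[[[0,0,0.03,0],[0,0,0.02,0],[0,0,0.02,0],[0,0,0,0],[0,0,0,0]]]'
```

```text
time: 9.75
position: [0.5606, 0.1553, 0.0566]
eef_rot: [-0.011, 1.0, -0.0, -0.001]
wrist_force: [-0.6, -0.0, -3.8]
finger_gap: 0.0454
time: 10.25
position: [0.5619, 0.156, 0.0447]
eef_rot: [-0.011, 1.0, 0.0, 0.001]
wrist_force: [-0.3, 0.2, -2.9]
finger_gap: 0.046
time: 10.75
position: [0.5613, 0.1558, 0.0405]
eef_rot: [-0.011, 1.0, -0.0, -0.0]
wrist_force: [0.7, 0.7, -2.8]
finger_gap: 0.0459
```

```bash

python3 -m handwheel '[[[0,0,0.02,0],[0,0,0,0],[0,0,0,0],[0,0,0,0],[0,0,0,0]]]'
python3 -m handwheel '[[[0,0,0.02,0],[0,0,0,0],[0,0,0,0],[0,0,0,0],[0,0,0,0]]]'
```

```text
time: 11.25
position: [0.5613, 0.1558, 0.0395]
eef_rot: [-0.011, 1.0, 0.0, 0.0]
wrist_force: [-0.2, -0.5, -2.3]
finger_gap: 0.0457
time: 11.75
position: [0.5615, 0.1559, 0.0389]
eef_rot: [-0.011, 1.0, -0.0, 0.0]
wrist_force: [-0.3, -0.6, 5.4]
finger_gap: 0.046
```

Contact is made (load now +5 N). Opening partially (the bay is only 104 mm wide), then lifting out.

```bash

python3 -m handwheel '[[[0,0,0,0],[0,0,0,0],[0,0,0,0],[0,0,0,0],[0,0,0,0]]]' 90
python3 -m handwheel '[[[0,0,-0.2,0],[0,0,-0.6,0],[0,0,-0.8,0],[0,0,-0.8,0],[0,0,0,0]]]'
python3 - <<'E'
from h import *
c=np.hstack([crop(r.grab_frame("side"),70,190,130,130,3),crop(r.grab_frame("top"),105,90,100,130,3)]); cv2.imwrite("pics/s3.png",c)
E
```

```text
time: 12.25
position: [0.5613, 0.1559, 0.0384]
eef_rot: [-0.011, 1.0, 0.0, -0.0]
wrist_force: [-0.3, -0.1, -0.8]
finger_gap: 0.0609
time: 12.75
position: [0.5646, 0.158, 0.1644]
eef_rot: [-0.011, 1.0, 0.002, 0.005]
wrist_force: [-0.0, 0.2, 0.3]
finger_gap: 0.0608
```

View pics/s3.png

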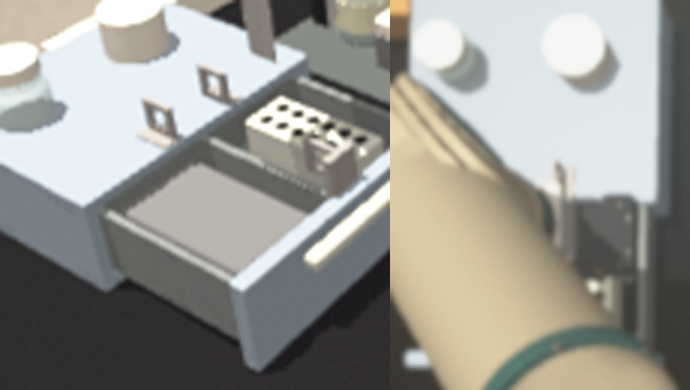

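Block lies flat in the free bay, holes up, clear of the roof edge. Shutting the fingers and going to the front of the pull.

```bash

python3 -m handwheel '[[[0.3,0.1,0,0],[0.6,0.2,0,0],[0.7,0.24,0,0],[0.7,0.24,0,0],[0.6,0.2,0,0]]]' 255
python3 -m handwheel '[[[0.36,0.11,0,0],[0,0,0.2,0],[0,0,0.5,0],[0,0,0.6,0],[0,0,0.5,0]]]'
python3 -m handwheel '[[[0,0,0.3,0],[0,0,0.08,0],[0,0,0,0],[0,0,0,0],[0,0,0,0]]]'
python3 - <<'E'
from h import *
im=r.grab_frame("top"); cv2.imwrite("pics/t4.png",crop(im,105,80,110,140,4))
E
```

```text
time: 13.35
position: [0.4124, 0.2012, 0.1574]
eef_rot: [-0.011, 1.0, -0.001, -0.001]
wrist_force: [-0.5, 0.7, 0.4]
finger_gap: 0.0241
time: 13.85
position: [0.3975, 0.2055, 0.066]
eef_rot: [-0.011, 1.0, -0.001, -0.001]
wrist_force: [1.2, -0.4, -0.4]
finger_gap: 0.0004
time: 14.35
position: [0.3978, 0.2068, 0.05]
eef_rot: [-0.011, 1.0, 0.0, 0.001]
wrist_force: [-0.7, 0.1, -0.5]
finger_gap: 0.0003
```

View pics/t4.png

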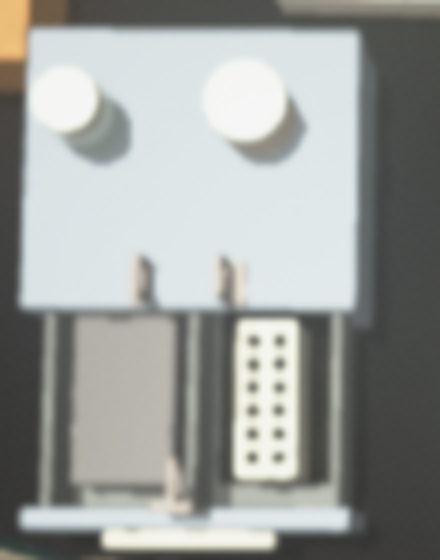

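Top view: block fully on the liner, straight, clear of the walls and roof edge. Pushing the drawer shut gently.

```bash

python3 -m handwheel '[[[-0.2,0,0,0],[-0.2,0,0,0],[-0.15,0,0,0],[-0.1,0,0,0],[-0.1,0,0,0]]]'
python3 -m handwheel '[[[-0.1,0,0,0],[-0.12,0,0,0],[-0.14,0,0,0],[-0.16,0,0,0],[-0.16,0,0,0]]]'
python3 -m handwheel '[[[-0.16,0,0,0],[-0.16,0,0,0],[-0.16,0,0,0],[-0.16,0,0,0],[-0.16,0,0,0]]]'
python3 -m handwheel '[[[-0.16,0,0,0],[-0.16,0,0,0],[-0.16,0,0,0],[-0.14,0,0,0],[-0.12,0,0,0]]]'
python3 -m handwheel '[[[-0.1,0,0,0],[-0.1,0,0,0],[-0.08,0,0,0],[-0.06,0,0,0],[-0.06,0,0,0]]]'
```

```text
time: 14.9
position: [0.4352, 0.2074, 0.0494]
eef_rot: [-0.011, 1.0, 0.0, -0.0]
wrist_force: [-0.9, -0.6, -0.0]
finger_gap: 0.0001
time: 15.4
position: [0.4691, 0.208, 0.0493]
eef_rot: [-0.011, 1.0, -0.0, -0.0]
wrist_force: [-2.3, -0.7, -0.3]
finger_gap: 0.0006
time: 15.9
position: [0.5092, 0.2087, 0.0494]
eef_rot: [-0.011, 1.0, -0.0, -0.0]
wrist_force: [-2.7, -1.1, -0.9]
finger_gap: 0.0004
time: 16.4
position: [0.5464, 0.21, 0.0495]
eef_rot: [-0.011, 1.0, 0.0, 0.0]
wrist_force: [-2.4, -0.5, -0.2]
finger_gap: 0.0002
time: 16.9
position: [0.5657, 0.2106, 0.0495]
eef_rot: [-0.011, 1.0, 0.0, -0.0]
wrist_force: [-3.3, -1.6, 0.4]
finger_gap: 0.0004
```

```bash

python3 -m handwheel '[[[-0.06,0,0,0],[-0.06,0,0,0],[-0.06,0,0,0],[-0.06,0,0,0],[-0.05,0,0,0]]]'
python3 -m handwheel '[[[-0.04,0,0,0],[-0.03,0,0,0],[-0.03,0,0,0],[-0.03,0,0,0],[-0.02,0,0,0]]]'
```

```text
time: 17.4
position: [0.5805, 0.2108, 0.0495]
eef_rot: [-0.011, 1.0, 0.0, 0.0]
wrist_force: [-2.5, -1.5, -0.3]
finger_gap: 0.0008
time: 17.9
position: [0.5878, 0.211, 0.0495]
eef_rot: [-0.011, 1.0, 0.0, 0.0]
wrist_force: [-1.6, -1.5, -0.1]
finger_gap: 0.0004
```

```bash

python3 -m handwheel '[[[-0.03,0,0,0],[-0.02,0,0,0],[-0.02,0,0,0],[0,0,0,0],[0,0,0,0]]]'
python3 -m handwheel '[[[-0.02,0,0,0],[-0.02,0,0,0],[-0.02,0,0,0],[0,0,0,0],[0,0,0,0]]]'
```

```text
time: 18.4
position: [0.5887, 0.2109, 0.0495]
eef_rot: [-0.011, 1.0, -0.001, -0.002]
wrist_force: [-7.8, -1.7, 5.5]
finger_gap: 0.0006
time: 18.9
position: [0.5887, 0.2109, 0.0495]
eef_rot: [-0.012, 1.0, -0.001, -0.004]
wrist_force: [-14.1, -2.5, 11.5]
finger_gap: 0.0001
```

Drawer on its end stop at 14 N. Backing off and looking once more.

```bash

python3 -m handwheel '[[[0.05,0,0,0],[0.1,0,0,0],[0.2,0,0,0],[0.3,0,-0.3,0],[0.2,0,-0.6,0]]]' 0
python3 -m handwheel '[[[0,0,-0.6,0],[0,0,-0.7,0],[0,0,0,0.6],[0,0,0,0.52],[0,0,0,0]]]'
python3 - <<'E'
from h import *
im=r.grab_frame("top"); c=np.zeros((600,800,3),np.uint8)
c[:600,:400]=crop(im,105,80,80,120,5); c[:600,400:]=crop(im,260,170,50,75,8)
cv2.imwrite("pics/t5.png",c)
E
```

```text
time: 19.4
position: [0.5496, 0.2091, 0.0932]
eef_rot: [-0.011, 1.0, -0.001, -0.002]
wrist_force: [0.2, -1.4, 0.4]
finger_gap: 0.0372
time: 19.9
position: [0.5521, 0.2099, 0.1601]
eef_rot: [0.048, 0.999, 0.0, 0.001]
wrist_force: [0.4, -0.8, -0.2]
finger_gap: 0.0769
```

View pics/t5.png

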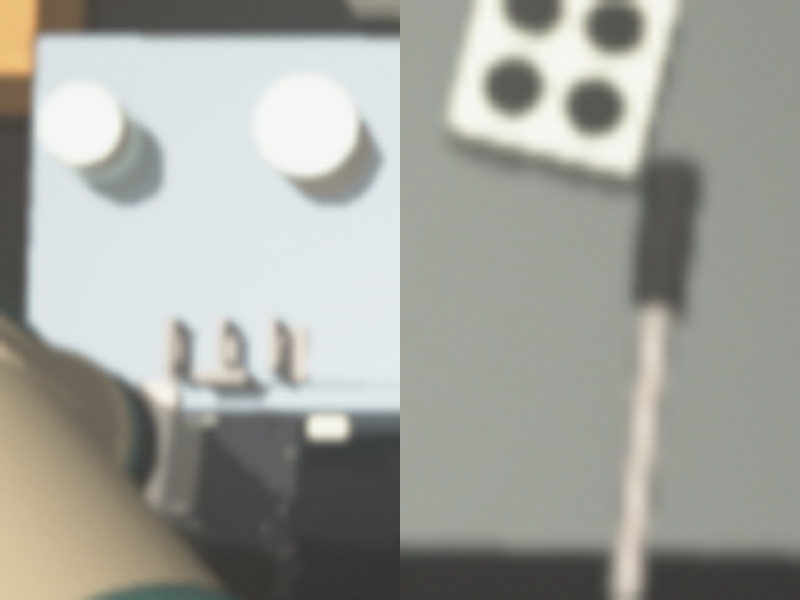

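Drawer shut with the three eyelets in line at crop (178/230/283, 350). Pin handle at crop (667,236); rod from (655,310) to (626,595).

```bash
python3 - <<'E'
from h import *
q=lambda P:(np.array(P)-[400,0])/8.+[260,170]-0.44
h=px2w("top",q([(652,160),(700,162),(683,315),(632,308),(667,236)]),.030); d=px2w("top",q([(655,310),(626,595)]),.018)
print(h.round(4).tolist(),d.round(4).tolist()); v=d[1]-d[0]; th=np.arctan2(v[1],v[0]); print(np.degrees(th))
v=h[3]-h[0]; w=h[2]-h[1]; print([np.degrees(np.arctan2(a[1],a[0])) for a in (v,w)])
s=r.read_state(); qx=s['eef_rot']; t=2*np.arctan2(qx[1],qx[0]); print("tool",np.degrees(t))
g=np.array([.502,-.2255])-s['position'][:2]; X=np.array([np.cos(t),np.sin(t)]);Y=np.array([np.sin(t),-np.cos(t)])
print("units to grip",g@X/.05,g@Y/.05, s['position'])
E
```

```text
[[0.5404, -0.2193, 0.03], [0.5401, -0.2385, 0.03], [0.4788, -0.2326, 0.03], [0.4812, -0.2122, 0.03], [0.5102, -0.2257, 0.03]] [[0.481, -0.2227, 0.018], [0.3669, -0.2128, 0.018]]
175.0187255301901
[np.float64(173.1657989165557), np.float64(174.45084581555082)]
tool 174.61481149650442
units to grip 0.17689328865702 -8.764312341866406 [0.55193258 0.20995137 0.15977361]
```

```bash

python3 -m handwheel '[[[0.08,-0.4,0,0],[0.1,-0.7,0,0],[0,-0.8,0,0],[0,-0.8,0,0],[0,-0.8,0,0]]]' 125
python3 -m handwheel '[[[0,-0.8,0,0],[0,-0.8,0,0],[0,-0.8,0,0],[0,-0.8,0,0],[0,-0.8,0,0]]]'
python3 -m handwheel '[[[0,-0.8,0,0],[0,-0.46,0,0],[0,0,0,0],[0,0,0,0],[0,0,0,0]]]'
python3 - <<'E'
from h import *
s=r.read_state(); qx=s['eef_rot']; t=2*np.arctan2(qx[1],qx[0]); print("tool",np.degrees(t))
g=np.array([.502,-.2255])-s['position'][:2]; X=np.array([np.cos(t),np.sin(t)]);Y=np.array([np.sin(t),-np.cos(t)])
print("units to grip",g@X/.05,g@Y/.05, s['position'])
E
```

```text
time: 20.45
position: [0.5258, 0.0353, 0.1593]
eef_rot: [0.046, 0.999, -0.0, 0.0]
wrist_force: [1.0, -0.2, 0.4]
finger_gap: 0.0492
time: 20.95
position: [0.5068, -0.1641, 0.1593]
eef_rot: [0.047, 0.999, -0.0, 0.0]
wrist_force: [0.3, -0.2, 0.1]
finger_gap: 0.0478
time: 21.45
position: [0.5016, -0.223, 0.1596]
eef_rot: [0.046, 0.999, 0.001, 0.0]
wrist_force: [0.7, 0.1, -0.4]
finger_gap: 0.0482
tool 174.74137494561296
units to grip -0.012968945962924349 -0.049910300958430284 [ 0.501583   -0.22295556  0.15957858]
```

```bash

python3 -m handwheel '[[[0,-0.04,0.4,0],[0,0,0.7,0],[0,0,0.7,0],[0,0,0.5,0],[0,0,0.3,0]]]'
python3 -m handwheel '[[[0,0,0.2,0],[0,0,0.15,0],[0,0,0.08,0],[0,0,0,0],[0,0,0,0]]]'
python3 -m handwheel '[[[0,0,0,0],[0,0,0,0],[0,0,0,0],[0,0,0,0],[0,0,0,0]]]' 255
python3 -m handwheel '[[[0,0,0,0],[0,0,0,0],[0,0,0,0],[0,0,0,0],[0,0,0,0]]]'
```

```text
time: 21.95
position: [0.5005, -0.2247, 0.0278]
eef_rot: [0.046, 0.999, 0.001, -0.001]
wrist_force: [-0.3, 0.3, -0.6]
finger_gap: 0.0481
time: 22.45
position: [0.5015, -0.2272, 0.0086]
eef_rot: [0.048, 0.999, -0.0, 0.001]
wrist_force: [-0.1, -0.5, 0.0]
finger_gap: 0.0482
time: 22.95
position: [0.5013, -0.2265, 0.0082]
eef_rot: [0.047, 0.999, 0.0, 0.0]
wrist_force: [-0.6, 2.3, 3.0]
finger_gap: 0.0197
time: 23.45
position: [0.5013, -0.2265, 0.0082]
eef_rot: [0.047, 0.999, 0.0, 0.0]
wrist_force: [-0.3, 3.3, 5.7]
finger_gap: 0.0198
```

Handle gripped (19.8 mm). Lifting, turning the rod to the cabinet's +y, and going beside the eyelets.

```bash

python3 -m handwheel '[[[0,0,-0.3,0],[0,0,-0.6,0],[0,0,-0.8,0],[0,0,-0.8,0],[0,0,-0.55,0]]]'
python3 -m handwheel '[[[0,0,0,0.5],[0,0,0,1],[0,0,0,1],[0,0,0,1],[0,0,0,1]]]'
python3 -m handwheel '[[[0,0,0,1],[0,0,0,1],[0,0,0,1],[0,0,0,1],[0,0,0,1]]]'
python3 -m handwheel '[[[0,0,0,1],[0,0,0,1],[0,0,0,1],[0,0,0,0.9],[0,0,0,0.5]]]'
python3 -m handwheel '[[[0.2,0.12,0,0],[0.4,0.25,0,0],[0.6,0.4,0,0],[0.6,0.4,0,0],[0.6,0.4,0,0]]]'
python3 -m handwheel '[[[0.6,0.4,0,0],[0.6,0.4,0,0],[0.6,0.4,0,0],[0.4,0.2,0,0],[0.2,0.1,0,0]]]'
python3 -m handwheel '[[[0,0,0.2,0],[0,0,0,0],[0,0,0,0],[0,0,0,0],[0,0,0,0]]]'
cat > g.py <<'E'
from h import *
import sys
s=r.read_state(); qx=s['eef_rot']; t=2*np.arctan2(qx[1],qx[0]); print("tool",np.degrees(t),s['position'],s['wrist_force'].round(1) if hasattr(s['wrist_force'],'round') else s['wrist_force'],s['joint_pos'])
g=np.array([float(a) for a in sys.argv[1:4]])-s['position']; X=np.array([np.cos(t),np.sin(t),0]);Y=np.array([np.sin(t),-np.cos(t),0])
print("units",g@X/.05,g@Y/.05,-g[2]/.05)
E
python3 g.py .6498 .0164 .0992
```

```text
time: 23.95
position: [0.501, -0.2281, 0.1634]
eef_rot: [0.048, 0.999, -0.001, 0.001]
wrist_force: [0.9, 0.8, -3.2]
finger_gap: 0.02
time: 24.45
position: [0.5, -0.2281, 0.1609]
eef_rot: [0.282, 0.959, -0.001, -0.0]
wrist_force: [-0.6, -0.6, -0.9]
finger_gap: 0.0198
time: 24.95
position: [0.5001, -0.2278, 0.1609]
eef_rot: [0.52, 0.854, -0.0, -0.0]
wrist_force: [0.4, 0.2, -1.6]
finger_gap: 0.0194
time: 25.45
position: [0.5002, -0.2277, 0.1609]
eef_rot: [0.701, 0.713, -0.0, -0.0]
wrist_force: [-0.9, -1.0, -1.9]
finger_gap: 0.0196
time: 25.95
position: [0.5775, -0.1038, 0.1608]
eef_rot: [0.699, 0.715, 0.0, -0.0]
wrist_force: [0.3, -0.6, -1.4]
finger_gap: 0.0197
time: 26.45
position: [0.65, 0.02, 0.1605]
eef_rot: [0.698, 0.716, 0.001, -0.001]
wrist_force: [-0.9, 0.7, -2.1]
finger_gap: 0.0198
time: 26.95
position: [0.6495, 0.0148, 0.1508]
eef_rot: [0.7, 0.714, -0.0, 0.0]
wrist_force: [0.4, 0.7, -2.3]
finger_gap: 0.0197
tool 91.07881597792213 [0.64948581 0.01482903 0.15077503] [ 0.4  0.7 -2.3] [ 0.08988222  0.69652975 -0.2665528   1.56849239  0.21699745  0.90555091
 -0.23297246]
units 0.03129548733003228 0.006874191572258829 1.0315005796773038
```

```bash

python3 -m handwheel '[[[0,0,0.2,0],[0,0,0.4,0],[0,0,0.3,0],[0,0,0.13,0],[0,0,0,0]]]'
python3 - <<'E'
from h import *
t=r.grab_frame("top"); s=r.grab_frame("side")
c=np.zeros((600,800,3),np.uint8); c[:600,:400]=crop(t,128,125,50,75,8); c[:600,400:]=crop(s,105,190,50,75,8)
# predicted eyelet centres
O=np.array([.6116,.2116]); th=np.radians(1.2); R=np.array([[np.cos(th),-np.sin(th)],[np.sin(th),np.cos(th)]])
for y in (.03,0,-.03):
    P=np.r_[O+R@[.034,y],.108]; print(y,P.round(4),proj("top",P).round(1),proj("side",P).round(1))
cv2.imwrite("pics/t6.png",c)
E
python3 g.py .6498 .0164 .0992
```

```text
time: 27.45
position: [0.6486, 0.0159, 0.0975]
eef_rot: [0.7, 0.714, -0.001, -0.001]
wrist_force: [-0.0, 1.0, -1.1]
finger_gap: 0.02
0.03 [0.645  0.2423 0.108 ] [[140.1 149. ]] [[123.4 228.1]]
0 [0.6456 0.2123 0.108 ] [[150.1 149.1]] [[132.6 222.2]]
-0.03 [0.6462 0.1823 0.108 ] [[160.2 149.1]] [[141.3 216.5]]
tool 91.1659641085529 [0.64987815 0.01613118 0.09919125] [-1.  -0.3 -2.2] [ 0.07903378  0.7580617  -0.25099575  1.60754305  0.23887154  0.80576253
 -0.25169598]
units 0.0054070592341175375 -0.001453368496894155 -0.00017492966149584843
```

View pics/t6.png

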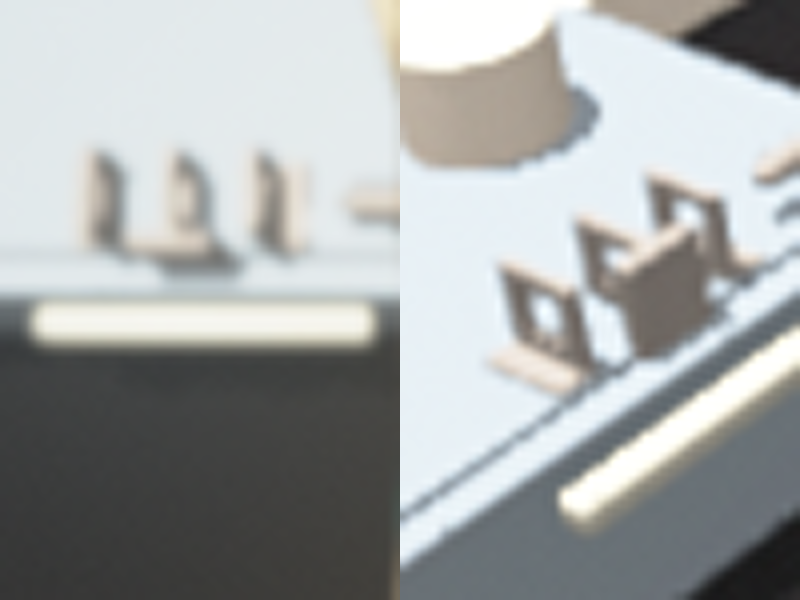

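Top: rod axis at crop row ≈202, plates spanning ≈150–243. Side: hole centres at (543,312) and (693,215), close to prediction. One wider composite with predicted axes overlaid will check the alignment.

```bash
python3 - <<'E'
from h import *
f=lambda P:np.array(P)/8.+[128,125]-.44
print("plates z.123",px2w("top",f([(90,150),(178,150),(262,150),(265,242),(98,242)]),.123).round(4).tolist())
print("rod z.108",px2w("top",f([(350,202),(395,202)]),.108).round(4).tolist())
t=r.grab_frame("top"); s=r.grab_frame("side")
p=r.read_state()['position']; a=np.radians(91.17); X=np.array([np.cos(a),np.sin(a),0])
A=[p+[0,0,.0088]+X*k for k in (.05,.141)]; print(A[1])
print("pred axis top",proj("top",A).round(1).tolist(),"side",proj("side",A).round(1).tolist())
g=t.astype(int).sum(2)
# rod rows in top at several columns
for c in range(172,182,2): print(c,g[143:158,c].tolist())
im=crop(s,135,170,80,75,10); cv2.imwrite("pics/t7.png",im)
E
```

```text
plates z.123 [[0.659, 0.2419, 0.123], [0.6598, 0.2096, 0.123], [0.6605, 0.1787, 0.123], [0.6262, 0.1762, 0.123], [0.6248, 0.2375, 0.123]]
rod z.108 [[0.6448, 0.1491, 0.108], [0.6451, 0.1323, 0.108]]
[0.64739121 0.15710012 0.10858895]
pred axis top [[199.1, 148.9], [168.6, 148.8]] side [[171.5, 196.7], [148.1, 211.7]]
172 [703, 701, 701, 692, 668, 640, 624, 596, 564, 593, 657, 689, 688, 667, 665]
174 [701, 701, 700, 692, 666, 641, 627, 582, 509, 525, 631, 685, 688, 667, 665]
176 [695, 698, 697, 688, 662, 638, 623, 578, 508, 507, 602, 670, 681, 662, 661]
178 [570, 572, 569, 561, 545, 536, 532, 510, 475, 465, 493, 548, 580, 570, 569]
180 [504, 503, 502, 501, 499, 500, 499, 498, 494, 492, 494, 496, 493, 493, 486]
```

View pics/t7.png

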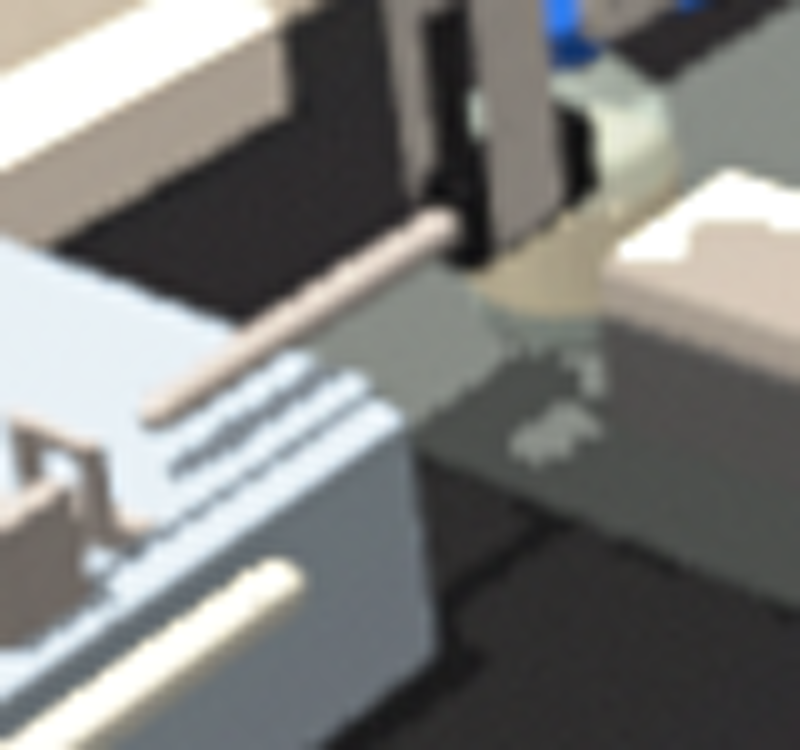

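Rod axis agrees with the prediction in both views. In side crop the eyelet_b plate's top corners are at (12,418) and (105,445). Locating the holes from the plate corners.

```bash
python3 - <<'E'
from h import *
print("b",px2w("side",[(135.75,211.35),(145.05,214.05)],.123).round(4).tolist())
print("a",px2w("side",[(117.06,222.3),(126.4,226.06)],.123).round(4).tolist())
# top camera plate profile: sharp edges
t=r.grab_frame("top").astype(int).sum(2)
for c in (139,140,141,149,150,151,152,160,161,162): print(c,t[139:160,c].tolist())
for x in (.643,.645,.647):
    for z in(.123,.108): print(x,z,proj("top",[x,.182,z]).round(2).tolist(),proj("side",[x,.182,z]).round(2).tolist())
E
```

```text
b [[0.658, 0.1875, 0.123], [0.6281, 0.1832, 0.123]]
a [[0.6592, 0.2469, 0.123], [0.6269, 0.2451, 0.123]]
139 [694, 694, 694, 683, 655, 608, 584, 582, 584, 584, 584, 579, 567, 540, 514, 522, 557, 597, 651, 685, 694]
140 [695, 694, 694, 680, 631, 527, 463, 464, 497, 523, 531, 523, 493, 444, 402, 410, 474, 556, 644, 683, 694]
141 [694, 694, 694, 685, 645, 542, 433, 394, 418, 448, 454, 451, 429, 392, 354, 359, 417, 512, 627, 680, 691]
149 [697, 697, 696, 689, 672, 644, 616, 602, 608, 626, 635, 634, 626, 621, 635, 648, 618, 507, 409, 419, 505]
150 [697, 697, 696, 685, 647, 557, 487, 481, 539, 594, 623, 623, 590, 549, 561, 616, 606, 508, 407, 412, 494]
151 [697, 698, 697, 688, 654, 561, 454, 436, 507, 574, 602, 603, 570, 516, 522, 591, 599, 507, 404, 409, 495]
152 [697, 697, 697, 695, 679, 636, 532, 462, 463, 491, 501, 501, 485, 469, 508, 585, 589, 500, 403, 410, 497]
160 [698, 699, 698, 686, 649, 567, 509, 513, 551, 570, 564, 556, 545, 509, 464, 458, 510, 569, 637, 679, 695]
161 [698, 698, 698, 689, 655, 564, 467, 446, 484, 495, 467, 449, 435, 406, 375, 371, 419, 510, 623, 681, 696]
162 [699, 700, 698, 695, 681, 645, 563, 488, 461, 447, 424, 414, 411, 403, 396, 395, 401, 464, 581, 666, 691]
0.643 0.123 [[158.94, 149.14]] [[141.37, 212.1]]
0.643 0.108 [[160.25, 150.14]] [[142.26, 216.86]]
0.645 0.123 [[158.97, 148.47]] [[140.84, 211.86]]
0.645 0.108 [[160.28, 149.48]] [[141.73, 216.62]]
0.647 0.123 [[159.0, 147.8]] [[140.31, 211.63]]
0.647 0.108 [[160.3, 148.82]] [[141.2, 216.39]]
```

Two-camera evidence puts hole b at x≈0.643–0.6455, and the rod is at ≈0.647. Shifting −2.5 mm, then advancing slowly with force checks (the cone tip and ±3 mm of play forgive the rest).

```bash

python3 -m handwheel '[[[0,-0.05,0,0],[0.06,0,0,0],[0.08,0,0,0],[0.08,0,0,0],[0.06,0,0,0]]]'
python3 -m handwheel '[[[0.06,0,0,0],[0.05,0,0,0],[0.05,0,0,0],[0,0,0,0],[0,0,0,0]]]'
python3 -m handwheel '[[[0.05,0,0,0],[0.05,0,0,0],[0.05,0,0,0],[0,0,0,0],[0,0,0,0]]]'
python3 g.py .6475 .2 .0992
python3 - <<'E'
from h import *
t=r.grab_frame("top"); s=r.grab_frame("side")
c=np.zeros((600,800,3),np.uint8); c[:600,:400]=crop(t,133,130,40,60,10); c[:600,400:]=crop(s,118,195,40,60,10)
cv2.imwrite("pics/t8.png",c)
E
```

```text
time: 28.2
position: [0.6468, 0.0309, 0.0991]
eef_rot: [0.7, 0.714, 0.0, -0.0]
wrist_force: [-0.2, 0.2, -1.6]
finger_gap: 0.0193
time: 28.7
position: [0.6466, 0.0379, 0.099]
eef_rot: [0.7, 0.714, -0.0, 0.0]
wrist_force: [1.1, -0.6, -2.1]
finger_gap: 0.0194
time: 29.2
position: [0.6465, 0.0456, 0.099]
eef_rot: [0.7, 0.714, -0.0, 0.0]
wrist_force: [-0.2, -0.4, -0.8]
finger_gap: 0.0198
tool 91.17648537101243 [0.64645047 0.04555288 0.09900746] [-0.2 -0.4 -0.8] [ 0.03159363  0.75563279 -0.24744174  1.61337419  0.23595454  0.80202405
 -0.29533283]
units 3.0878601675100574 0.08440860974315652 -0.003850890903679405
```

View pics/t8.png

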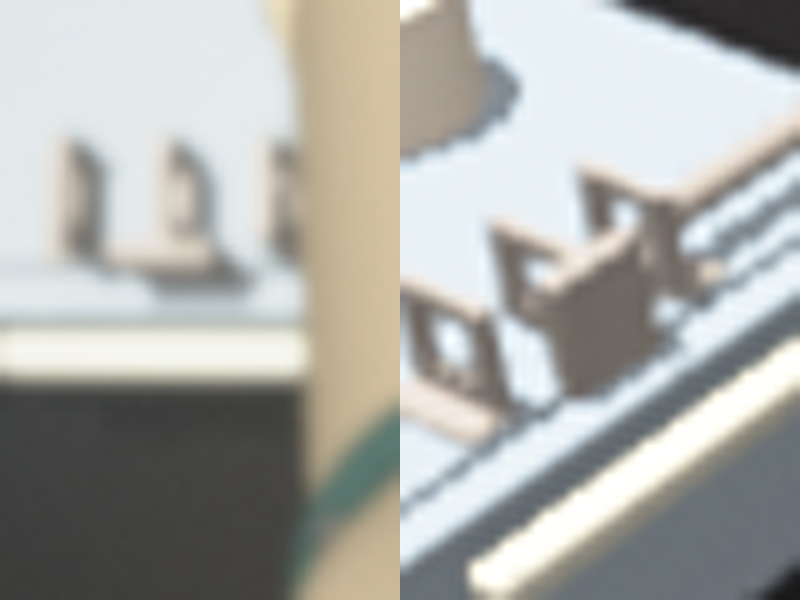

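No contact force with the tip at the first plate. Continuing in small steps.

```bash

python3 -m handwheel '[[[0.05,0,0,0],[0.05,0,0,0],[0.05,0,0,0],[0,0,0,0],[0,0,0,0]]]'
python3 -m handwheel '[[[0.05,0,0,0],[0.05,0,0,0],[0.05,0,0,0],[0,0,0,0],[0,0,0,0]]]'
python3 -c "
from h import *
s=r.grab_frame('side');cv2.imwrite('pics/t9.png',crop(s,112,190,50,50,12))"
```

```text
time: 29.8
position: [0.6464, 0.0532, 0.099]
eef_rot: [0.7, 0.714, 0.0, 0.0]
wrist_force: [-0.0, 0.0, -2.4]
finger_gap: 0.02
time: 30.3
position: [0.6462, 0.0607, 0.099]
eef_rot: [0.7, 0.714, 0.0, 0.0]
wrist_force: [0.6, 0.9, -3.2]
finger_gap: 0.0199
```

View pics/t9.png

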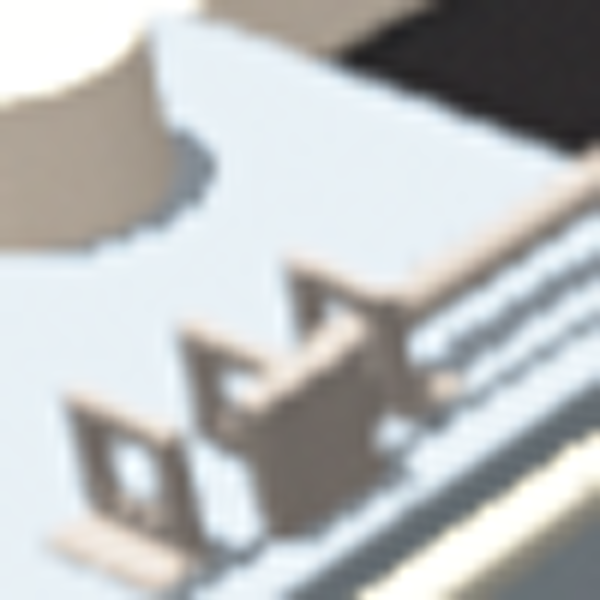

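The rod is through plate b with negligible side force. Continuing towards the drawer eyelet.

```bash

python3 -m handwheel '[[[0.05,0,0,0],[0.05,0,0,0],[0.05,0,0,0],[0.05,0,0,0],[0,0,0,0]]]'
python3 -m handwheel '[[[0.05,0,0,0],[0.05,0,0,0],[0.05,0,0,0],[0.05,0,0,0],[0,0,0,0]]]'
```

```text
time: 30.85
position: [0.646, 0.0713, 0.099]
eef_rot: [0.7, 0.715, 0.0, -0.0]
wrist_force: [-0.2, 0.5, -1.5]
finger_gap: 0.0197
time: 31.35
position: [0.6458, 0.0812, 0.099]
eef_rot: [0.7, 0.714, 0.0, -0.0]
wrist_force: [1.0, 0.6, -1.9]
finger_gap: 0.0198
```

```bash

python3 -m handwheel '[[[0.05,0,0,0],[0.05,0,0,0],[0.05,0,0,0],[0.05,0,0,0],[0,0,0,0]]]'
python3 -m handwheel '[[[0.05,0,0,0],[0.05,0,0,0],[0.05,0,0,0],[0.05,0,0,0],[0,0,0,0]]]'
python3 -m handwheel '[[[0.05,0,0,0],[0.05,0,0,0],[0.05,0,0,0],[0.05,0,0,0],[0,0,0,0]]]'
```

```text
time: 31.85
position: [0.6456, 0.0912, 0.099]
eef_rot: [0.7, 0.714, 0.0, -0.0]
wrist_force: [0.2, 0.4, -2.7]
finger_gap: 0.0197
time: 32.35
position: [0.6454, 0.1012, 0.0991]
eef_rot: [0.7, 0.714, 0.0, -0.0]
wrist_force: [0.5, 0.3, -2.2]
finger_gap: 0.0199
time: 32.85
position: [0.6452, 0.1112, 0.099]
eef_rot: [0.7, 0.714, 0.0, -0.0]
wrist_force: [0.8, 0.3, -2.0]
finger_gap: 0.02
```

Through all three with no force. Running on to the handle stop.

```bash

python3 -m handwheel '[[[0.08,0,0,0],[0.1,0,0,0],[0.12,0,0,0],[0.12,0,0,0],[0.1,0,0,0]]]'
python3 -m handwheel '[[[0.08,0,0,0],[0.06,0,0,0],[0.05,0,0,0],[0.03,0,0,0],[0,0,0,0]]]'
python3 -m handwheel '[[[0.03,0,0,0],[0.03,0,0,0],[0.02,0,0,0],[0,0,0,0],[0,0,0,0]]]'
```

```text
time: 33.35
position: [0.6447, 0.1374, 0.099]
eef_rot: [0.7, 0.714, 0.0, 0.0]
wrist_force: [0.8, -0.2, -2.0]
finger_gap: 0.0198
time: 33.85
position: [0.6444, 0.1478, 0.099]
eef_rot: [0.7, 0.714, 0.0, -0.0]
wrist_force: [1.3, 0.8, -1.4]
finger_gap: 0.0197
time: 34.35
position: [0.6443, 0.1517, 0.099]
eef_rot: [0.7, 0.714, 0.0, -0.0]
wrist_force: [0.3, 0.2, -1.7]
finger_gap: 0.0202
```

```bash

python3 -m handwheel '[[[0.03,0,0,0],[0.03,0,0,0],[0.02,0,0,0],[0,0,0,0],[0,0,0,0]]]'
python3 -m handwheel '[[[0.02,0,0,0],[0.02,0,0,0],[0.02,0,0,0],[0,0,0,0],[0,0,0,0]]]'
```

```text
time: 34.85
position: [0.6443, 0.1557, 0.099]
eef_rot: [0.7, 0.714, 0.0, -0.0]
wrist_force: [0.9, -0.2, -2.5]
finger_gap: 0.0198
time: 35.35
position: [0.6442, 0.1586, 0.099]
eef_rot: [0.7, 0.714, 0.0, -0.0]
wrist_force: [1.4, -0.3, -1.8]
finger_gap: 0.0197
```

```bash

python3 -m handwheel '[[[0.02,0,0,0],[0.02,0,0,0],[0.02,0,0,0],[0,0,0,0],[0,0,0,0]]]'
```

```text
time: 35.85
position: [0.6441, 0.1617, 0.099]
eef_rot: [0.7, 0.714, 0.0, -0.0]
wrist_force: [1.5, 0.0, -1.8]
finger_gap: 0.0201
```

```bash

python3 -m handwheel '[[[0.02,0,0,0],[0.02,0,0,0],[0,0,0,0],[0,0,0,0],[0,0,0,0]]]'
```

```text
time: 36.35
position: [0.6441, 0.1628, 0.099]
eef_rot: [0.7, 0.714, -0.0, 0.0]
wrist_force: [1.5, -3.1, -0.9]
finger_gap: 0.0199
```

```bash

python3 -m handwheel '[[[0.02,0,0,0],[0,0,0,0],[0,0,0,0],[0,0,0,0],[0,0,0,0]]]'
```

```text
time: 36.85
position: [0.6441, 0.1629, 0.099]
eef_rot: [0.7, 0.714, -0.001, 0.001]
wrist_force: [1.1, -4.4, -0.7]
finger_gap: 0.0198
```

Firm stop against the plate. Lowering slightly so the rod rests in the holes, then releasing and lifting.

```bash

python3 -m handwheel '[[[-0.01,0,0.03,0],[0,0,0.02,0],[0,0,0,0],[0,0,0,0],[0,0,0,0]]]'
python3 -m handwheel '[[[0,0,0,0],[0,0,0,0],[0,0,0,0],[0,0,0,0],[0,0,0,0]]]' 125
python3 -m handwheel '[[[0,0,-0.2,0],[0,0,-0.5,0],[0,0,-0.7,0],[0,0,-0.7,0],[0,0,-0.5,0]]]'
python3 -m handwheel '[[[-0.4,-0.4,0,0],[-0.8,-0.5,0,0],[-0.8,-0.5,0,0],[-0.8,-0.5,0,0],[-0.8,-0.5,0,0]]]'
python3 -m handwheel '[[[-0.6,-0.5,0,0],[-0.4,-0.2,0,0],[0,0,0,0],[0,0,0,0],[0,0,0,0]]]'
python3 - <<'E'
from h import *
t=r.grab_frame("top"); s=r.grab_frame("side")
c=np.zeros((600,800,3),np.uint8); c[:600,:400]=crop(t,110,80,100,150,4); c[:600,400:]=crop(s,90,175,80,120,5)
cv2.imwrite("pics/fin.png",c); cv2.imwrite("pics/top_full.png",t[:,:,::-1])
E
```

```text
time: 37.35
position: [0.6442, 0.1628, 0.0965]
eef_rot: [0.7, 0.714, -0.0, 0.0]
wrist_force: [0.3, -5.2, 1.8]
finger_gap: 0.0199
time: 37.85
position: [0.644, 0.1645, 0.0965]
eef_rot: [0.7, 0.714, 0.0, -0.0]
wrist_force: [0.1, -0.2, -0.2]
finger_gap: 0.048
time: 38.35
position: [0.6449, 0.1644, 0.23]
eef_rot: [0.7, 0.714, 0.002, 0.001]
wrist_force: [1.3, 0.8, 0.7]
finger_gap: 0.0484
time: 38.85
position: [0.5268, -0.0199, 0.2274]
eef_rot: [0.7, 0.714, 0.0, 0.001]
wrist_force: [0.3, -1.6, -0.3]
finger_gap: 0.0478
time: 39.35
position: [0.4948, -0.0676, 0.2269]
eef_rot: [0.699, 0.715, 0.001, 0.0]
wrist_force: [0.5, 0.7, 0.2]
finger_gap: 0.048
```

View pics/fin.png

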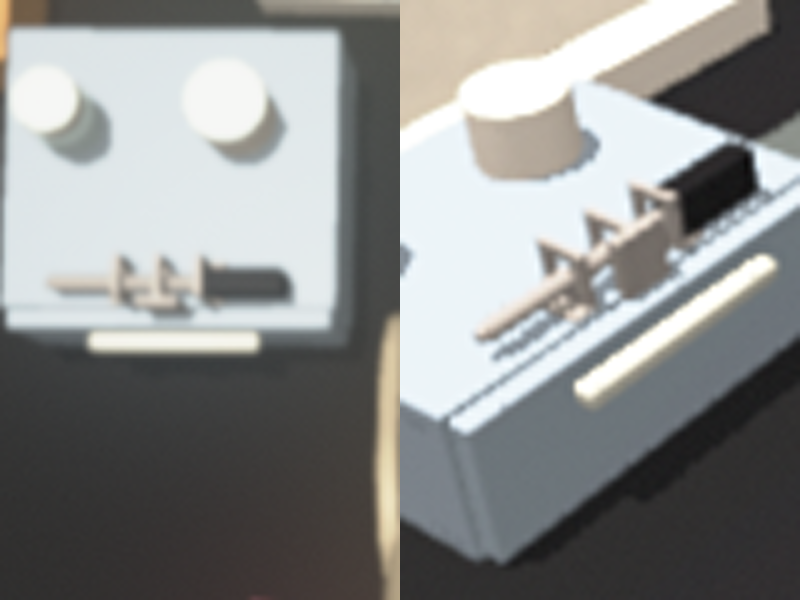

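The pin runs through all three eyelets with its handle against the outer plate at crop (205,283). The drawer is shut, and the jar and dishes are in place. Handing in.

```bash
python3 -c "
from bench import r
print(r.close_job())"
```

```text
the job is handed in; nothing more can be done
None
```

The block is in the free bay, the drawer is shut and the lock pin is in. I handed the job in at about 39.5 s on the robot clock.

- **Block:** I lowered it onto the liner until it made contact at about 5 N, then opened the fingers only part-way because the bay is narrow. The top view before closing showed it lying flat and straight, holes up, fully on the liner.
- **Drawer:** I pushed it at 80 mm/s or less and slowed to 10–20 mm/s near the end. It stopped at the end stop with about 14 N. The last picture shows it closed.
- **Pin:** It went in from the cabinet's −y side with no noticeable side force, until it stopped firmly at 4–5 N. After release the pictures show the rod through all three eyelets and the handle against the outer plate.

**Disagreement:** my first cabinet fit and the direct eyelet measurements differed by up to 3 mm in x. I used a value in between and the rod passed without contact.

**Not checked:** the last picture shows the jar and dishes in place. I did not check the items on the mat again at the end, though I saw no unexpected contact forces.

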